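# Dress the tasting turntable in a cheese shop

### The arm

A 6-joint arm with a two-finger parallel gripper is mounted at the origin on the work surface. World frame = base frame: x ahead of the robot, y to its left, z up, the work surface at z = 0. Lengths are in m, angles in rad, forces in N, time in s.
With the tool pointing down it reaches from about 0.375 to 0.925 m from the base axis. Payload 5.7 kg.
Tool frame: the origin (TCP) lies on the centre line of the jaws, within the pads' length; the fingertips stand 25 mm ahead of it and the grasp point (between the pads) lies 6 mm ahead of it; z points along the fingers, y is the direction in which the jaws open and shut (so a half turn about z gives the same grasp; the last joint's range is limited). The gripper opens to 88 mm and grips with 3 to 60 N. Pads are 20 mm wide; open, the fingers measure 115 mm over their backs; the gripper's body (75 mm by 178 mm) begins 61 mm behind the grasp point.
Start: joints at [1.229, 0.359, 1.51, -0, 1.272, -0.115], TCP at [0.135, 0.585, 0.248] pointing down, gripper open.
Joint ranges: [-2.97, 2.97], [-1.01, 2.36], [0.21, 2.38], [-0.96, 4.11], [0.2, 2.71], [-2.98, 2.98]. Speed limits (rad/s): [2.39, 2.39, 3.14, 3.14, 3.14, 3.14].

### API

Orientations are given as [roll, pitch, yaw] about the fixed x, y, z axes, in that order (R = Rz(yaw) Ry(pitch) Rx(roll)).
In Python, from station import read_state, capture, calibration, finish_job, boxes_of, landmark_of gives the robot as it stands. The module is installed in compiled form; this text tells all that it offers.
- The arm moves only by the tool send_rows, never from a script. Its argument "targets" is a list of rows, each a list of 3 entries, a list of its own where there are three numbers: the turn, a rotation vector about the tool's x, y, z in degrees, then the shift along the tool's x, y, z in m, then the opening, from -1 (shut) to 1 (fully open). In form: [[[rx, ry, rz], [x, y, z], grip], ...]. A call has 1 to 5 rows; each row shifts and turns the pose as measured when the row begins, along the tool's axes as they then stand; what a row does not reach is not made up. A row lasts 1/8 s, in which the tool goes at most 62.5 mm and 10.7 degrees, less where a joint would pass 70% of its speed; a pose out of reach is approached as far as the arm can. A call is refused whole if a number of a shift passes 0.0625 or a number of a turn 10.7, either way. A call with a gripper value outside its range is refused whole. The fingers move at their own pace and stop on an object; "force" is the grip in N (left out, the last holds). Time passes only in rows, so rows that do not move let the fingers close. It gives the time, the measured TCP pose, the force and the opening at its end, in the units of the state.
- read_state(): the state, without advancing time (a new reading comes with each control period).
- capture(name): name is "scene" or "side" or "wrist"; returns the picture (480x640x3 uint8, red, green, blue); there is no depth.
- calibration(name): a dict with "K" (3x3 intrinsics, pixels), "k1" (the pictures are not rectified: a ray, as slopes to the right and down, at radius r is drawn at 1 + k1 r^2 times it, then the intrinsics apply), "extrinsics" (4x4, takes a point from camera to world coordinates); the wrist camera has in their place "T_tool_cam" (4x4, takes a point from camera to tool coordinates, whose origin is the TCP and whose axes are the flange's). Camera axes: x right, y up, looking along -z (the intrinsics and any distortion apply to the point x, -y, -z); pixel columns grow to the right and rows downward; lengths in m; the calibration is good to about 2 mm. A picture is of the moment at which its call begins: read the wrist's pose just before it. calibration takes no time and is no camera call.
- finish_job(): hands the job in, once; it reports no verdict.
Trained networks look in the newest picture that a camera, given by its name, has taken for a name from the list of things; names that differ only in an ending like _2 or _b are one class to them, and where a whole thing is asked for, a point or a joint stands for the part that bears it (a point fixed in the world has none). Each returns a list of dicts, best first, with "p" (0 to 1); they miss things now and then, are a little off and sometimes report something else, mostly with a low value. They report only what shows in the picture. A call takes as long as a camera call. They do not tell look-alikes from the thing itself.
- boxes_of(camera, query): "rect" ([left, top, right, bottom] as shares, 0 to 1, of the picture: columns of its width, rows of its height, round what is visible of it).
- landmark_of(camera, query): "centre" ([column, row] as shares, 0 to 1, of the picture: columns of its width, rows of its height: a listed point, or the origin of a listed thing).
The state is a dict: "t": time; "q": joint angles; "qd": joint speeds; "joint_torque": joint torques, N m; "tool_pos": TCP position; "tcp_rot": TCP orientation; "force": force on the tool from outside, world axes, zero at the start; "wrist_torque": the same for the moment, N m; "opening": finger opening in m.
Only numpy, scipy, OpenCV 4.12 (cv2) and the standard library are available. Lean on these libraries where they do the work, as an engineer would, in place of code of your own. Each camera call takes 0.05 s, during which the arm holds its last target. There are 200 camera calls.

### The job

On the free-spinning wooden turntable, lay the orange cheese block along the green stripe, centred on it, and set the red-waxed baby cheese on the middle of the green round spot. Put both down gently, upright as they stand now, without dropping them and without letting the turntable turn, then let go.

Things in the scene. Friction and masses are not known exactly. Their poses are not given: they have to be found in the camera images.
- orange_block: Loose block of deep orange cheese with brown rind ends, 96 mm long (its x axis), 46 mm wide (y), 38 mm high (z), about 0.2 kg, lying on the counter. A pale cream block of the same size is not wanted. Origin: centre of its underside, z up. Its two ends are alike: it may lie either way round.
- red_cheese: Loose round baby cheese in dark red wax, 56 mm diameter, 40 mm high, rounded rims, about 0.1 kg, standing on a fixed slate 10 mm thick that lies roughly along world y, in a row with a yellow and a dark green one of the same shape (not wanted), centres at least 99 mm apart. Origin: centre of its underside, z up.
- stripe (a point): Middle of the green stripe (104 x 50 mm) on the turntable's top surface, 40 mm above the counter, 80 mm from the turntable's axis. x: along the stripe, outward to the rim; z up. The turntable is a flat pale wood disc, 280 mm across, 15 mm thick, on a fixed foot; it turns freely without stops (a sideways push of 0.4 N here moves it) and stays where left.
- spot (a point): Middle of the green round spot (62 mm diameter) on the turntable's top surface, 40 mm above the counter, 80 mm from the turntable's axis, 2.4 rad (137.5 degrees) counter-clockwise round it from the stripe, seen from above. Its axes are those of stripe.
Not all that is in view belongs to the job. There is more than one size of the orange_block; the one meant has the size given above.

How it is judged:
At the end, for the whole second after the job is handed in: The orange block rests flat and upright on the turntable, its centre within 18 mm of the stripe's middle and its length within 14 degrees of the stripe, either way round; the red baby cheese rests upright on the turntable within 18 mm of the middle of the round spot; both at rest (horizontal distance between orange_block and stripe below 0.018 m and angle between the x axis of orange_block and the x axis of stripe, either way round below 0.25 rad and angle between each of orange_block, red_cheese's own z axis and vertical below 0.15 rad and z of orange_block in the frame of stripe between -0.006 and 0.006 m and linear speed of each of orange_block, red_cheese below 0.02 m/s and horizontal distance between red_cheese and spot below 0.018 m and z of red_cheese in the frame of spot between -0.006 and 0.006 m); the robot touches nothing.
It fails at once if the turntable is turned from its starting angle by more than about 16 degrees (a mark moves more than 22 mm) (distance of stripe from where it was at the start of the episode above 0.022 m).
It fails at once if the orange block is dropped (falls free faster than 0.7 m/s, from some 25 mm) (linear speed of orange_block above 0.7 m/s and contact force between the fingers and orange_block below 0.1 N).
It fails at once if the red cheese is dropped (falls free faster than 0.7 m/s, from some 25 mm) (linear speed of red_cheese above 0.7 m/s and contact force between the fingers and red_cheese below 0.1 N).
It also fails if it takes over 64 s, if anything falls off the work surface, if the arm or the gripper's body presses on something with over 40 N, if the wrist force passes 120 N, or if a joint passes its speed limit or range.

## Working session

There is one attempt and no reset: what is moved stays moved. The work goes in short steps, Python scripts to look and compute and a tool call to move; the robot and the scene stay as the last step left them, time stands still between calls to the robot, and variables do not carry over. Pictures are saved under pics/ and viewed, about 8 in all and at most 12, crops included, and the job is handed in when it is done.

Besides the shell and the picture viewer there is one more tool, called as name(argument=value, ...) on one line, values as JSON. send_rows: Moves the arm, as the interface text tells. Its arguments: {"type":"object","properties":{"targets":{"type":"array"},"force":{"type":"number"}},"required":["targets"]}

```bash
mkdir -p pics; cat > h.py <<'E'
import numpy as np, cv2
from scipy.spatial.transform import Rotation as R
from station import *
def T_tool():
    s=read_state(); T=np.eye(4); T[:3,:3]=R.from_euler('xyz',s['tcp_rot']).as_matrix(); T[:3,3]=s['tool_pos']; return T
def cam(name,T=None):
    c=calibration(name); E=np.array(c['extrinsics']) if 'extrinsics' in c else (T_tool() if T is None else T)@np.array(c['T_tool_cam'])
    return np.array(c['K']),c['k1'],E
def ray(px,K,k1,E):
    u=np.linalg.inv(K)@[px[0],px[1],1]; d=u[:2]; x=d.copy()
    for _ in range(30): x=d/(1+k1*(x@x))
    return E[:3,3],E[:3,:3]@np.array([x[0],-x[1],-1.])
def toz(px,z,C):
    o,d=ray(px,*C); return o+d*(z-o[2])/d[2]
def proj(P,C):
    K,k1,E=C; p=E[:3,:3].T@(np.array(P)-E[:3,3]); x=np.array([p[0],-p[1]])/-p[2]; x=x*(1+k1*(x@x)); return (K@[x[0],x[1],1])[:2]
def snap(name,f):
    T=T_tool(); im=capture(name); cv2.imwrite('pics/'+f,im[:,:,::-1]); return im,cam(name,T)
E
python3 - <<'E'
from h import *
np.set_printoptions(precision=3,suppress=True)
print(read_state())
for n in ['scene','side','wrist']:
    im,C=snap(n,n+'0.png'); print(n,C[2][:3,3])
    for q,z in [('orange_block',0),('red_cheese',.01),('stripe',.04),('spot',.04)]:
        for d in landmark_of(n,q):
            px=np.array(d['centre'])*[640,480]; print(q,round(d['p'],2),px,toz(px,z,C)[:2])
E
```

```text
{'t': 0.0, 'q': array([ 1.229,  0.359,  1.511,  0.   ,  1.272, -0.115]), 'qd': array([ 0.002, -0.001,  0.002, -0.   ,  0.002,  0.001]), 'joint_torque': array([ -0.002, -51.537, -27.073,   0.067,   0.035,  -0.   ]), 'tool_pos': array([0.135, 0.584, 0.247]), 'tcp_rot': array([-3.14 , -0.   ,  2.915]), 'force': array([-0.476, -0.04 ,  1.124]), 'wrist_torque': array([-0.037, -0.053, -0.018]), 'opening': 0.08795002283482861}
scene [ 0.993 -0.157  0.845]
orange_block 0.76 [128.896 327.984] [ 0.604 -0.523]
orange_block 0.65 [228.032 190.416] [ 0.252 -0.325]
orange_block 0.55 [242.432 246.192] [ 0.424 -0.288]
red_cheese 0.68 [271.296 305.28 ] [ 0.585 -0.226]
stripe 0.88 [486.72  245.376] [0.504 0.252]
side [-0.03  -0.581  0.738]
orange_block 0.97 [504.832 304.8  ] [ 0.614 -0.52 ]
orange_block 0.73 [360.384 301.104] [ 0.43  -0.283]
red_cheese 0.95 [383.232 238.8  ] [ 0.599 -0.221]
stripe 0.65 [220.416 167.088] [0.516 0.25 ]
spot 0.56 [243.776 198.096] [0.469 0.106]
wrist [0.061 0.602 0.385]
```

View pics/scene0.png

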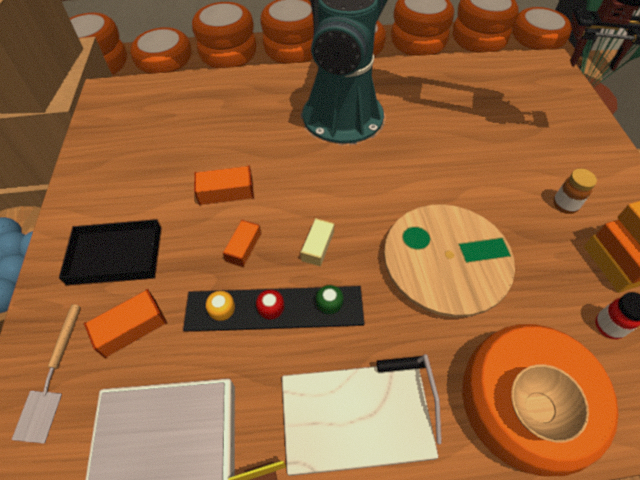

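View pics/side0.png

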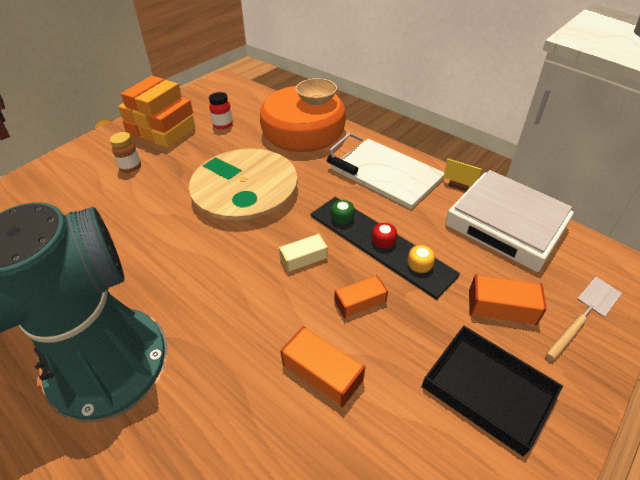

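The scene shows three orange blocks: near (125,322), (223,184) and (242,243). The last one sits beside the cream block (318,241) and looks the same size. The red cheese is at (270,303), and the green spot and stripe are at (417,238) and (485,249). Next I'll fit the sizes and poses.

```bash
cat > fit.py <<'E'
from h import *
from scipy.optimize import minimize
np.set_printoptions(precision=4,suppress=True)
def near(m,px):
    n,l,st,c=cv2.connectedComponentsWithStats(m.astype(np.uint8)); i=1+np.argmin(np.linalg.norm(c[1:]-px,axis=1)-.02*np.sqrt(st[1:,4])*0+1e3*(st[1:,4]<60)); return l==i
def masks(im):
    h,s,v=[a.astype(int) for a in cv2.split(cv2.cvtColor(im,cv2.COLOR_RGB2HSV))]
    return dict(orange=(h>=4)&(h<=15)&(s>215)&(v>110),red=((h<4)|(h>174))&(s>170)&(v>60),green=(h>60)&(h<85)&(s>120)&(v>50))
def hull(pts,C):
    m=np.zeros((480*4,640*4),np.uint8); p=np.array([proj(a,C) for a in pts])
    cv2.fillConvexPoly(m,cv2.convexHull(((p+.5)*4).astype(np.int32)),1); return cv2.resize(m.astype(np.float32),(640,480),interpolation=cv2.INTER_AREA)
def box(x,y,a,L,W,H,z=0):
    return [[x+np.cos(a)*i*L/2-np.sin(a)*j*W/2,y+np.sin(a)*i*L/2+np.cos(a)*j*W/2,z+k*H] for i in(-1,1) for j in(-1,1) for k in(0,1)]
def disc(x,y,r,H,z):
    return [[x+q*np.cos(t),y+q*np.sin(t),z+k] for t in np.linspace(0,6.28,32) for q,k in((r-.006,0),(r,.008),(r,H-.008),(r-.006,H))]
def iou(ms,Cs,pts): 
    c=0
    for m,C in zip(ms,Cs):
        h=hull(pts,C); c-=np.minimum(h,m).sum()/np.maximum(h,m).sum()
    return c/len(ms)
E
python3 - <<'E'
from fit import *
ims={n:cv2.imread(f'pics/{n}0.png')[:,:,::-1] for n in('scene','side')}
Cs={n:cam(n) for n in ims}; M={n:masks(ims[n]) for n in ims}
for nm,x,y,px in [('A',.61,-.52,((125,322),(507,299))),('B',.252,-.325,((223,184),(322,366))),('C',.43,-.285,((242,243),(362,296)))]:
    ms=[near(M[n]['orange'],p) for n,p in zip(ims,px)]
    if nm=='C':
        o=ims['side'].copy(); 
    best=None
    for a in np.arange(0,3.1,.4):
        f=lambda p:iou(ms,list(Cs.values()),box(p[0],p[1],p[2],.096*p[3],.046*p[3],.038*p[3]))
        r=minimize(f,[x,y,a,1],method='Nelder-Mead',options=dict(initial_simplex=np.array([x,y,a,1])+np.vstack([np.zeros(4),np.diag([.01,.01,.2,.15])]),maxiter=90))
        if best is None or r.fun<best.fun: best=r
    print(nm,[m.sum() for m in ms],best.x,best.fun)
ms=[near(M[n]['red'],p) for n,p in zip(ims,((270,303),(384,235)))]
f=lambda p:iou(ms,list(Cs.values()),disc(p[0],p[1],.028,.04,.01))
r=minimize(f,[.59,-.224],method='Nelder-Mead',options=dict(initial_simplex=[[.59,-.224],[.6,-.224],[.59,-.214]])); print('red',[m.sum() for m in ms],r.x,r.fun)
for n,ps in zip(ims,(((485,249),(417,238)),((222,168),(245,199)))):
    for k,p in zip(('stripe','spot'),ps):
        m=near(M[n]['green'],p); ys,xs=np.nonzero(m)
        w=np.array([toz((u,v),.04,Cs[n])[:2] for u,v in zip(xs,ys)])
        rr=cv2.minAreaRect((w*1000).astype(np.float32)); 
        b=cv2.boxPoints(rr); e=max((b[1]-b[0],b[2]-b[1]),key=np.linalg.norm)
        print(n,k,m.sum(),w.mean(0),rr[1],np.arctan2(e[1],e[0]))
E
```

```text
A [np.int64(2614), np.int64(611)] [ 0.6045 -0.5221  2.0715  1.3133] -0.5630813241004944
B [np.int64(1597), np.int64(435)] [ 0.254  -0.3318  1.6267  1.3029] -0.505745530128479
C [np.int64(817), np.int64(229)] [ 0.4186 -0.2837 -0.4654  0.856 ] -0.5296781063079834
red [np.int64(484), np.int64(438)] [ 0.5914 -0.2261] -0.7290894985198975
scene stripe 770 [0.5141 0.2427] (44.2601318359375, 98.9596939086914) -1.5161633
scene spot 421 [0.4677 0.1012] (55.80767822265625, 53.58595275878906) 1.0745748
side stripe 392 [0.515  0.2447] (46.60847473144531, 101.28910827636719) -1.5151625
side spot 292 [0.4691 0.1039] (56.466583251953125, 56.372859954833984) 1.3807551
```

The 96 mm block is C, at about (0.424,-0.285), since A and B both fit 1.3 times larger. The stripe and spot agree with the stated turntable geometry. I'll move over C now.

```bash
cat > plan.py <<'E'
from h import *
import sys
def plan(*wps):  # each (x,y,z,yaw)
    s=read_state(); p=np.array(s['tool_pos']); T=R.from_euler('xyz',s['tcp_rot'])
    print('now',p.round(4),np.round(s['tcp_rot'],3),'f',np.round(s['force'],1),'op',round(s['opening'],4),'t',s['t'])
    for x,y,z,yaw in wps:
        g=np.array([x,y,z]); G=R.from_euler('xyz',[np.pi,0,yaw]); rv=(T.inv()*G).as_rotvec(); d=g-p
        n=int(np.ceil(max(np.linalg.norm(d)/.058,np.linalg.norm(rv)/np.radians(10.),1))); rows=[]
        for i in range(n):
            rows.append([np.degrees(rv/n).round(1).tolist(),T.inv().apply(d/n).round(4).tolist()]); p=p+d/n; T=T*R.from_rotvec(rv/n)
        print(n,*rows,sep='\n')
if __name__=='__main__': plan(*eval(sys.argv[1]))
E
python3 plan.py "[(.46,.2,.25,2.676),(.424,-.285,.25,2.676)]"
```

```text
now [0.1349 0.5846 0.2476] [-3.142 -0.     2.915] f [-0.5 -0.2  0.4] op 0.0877 t 0.75
9
[[-0.0, -0.0, 1.5], [-0.0448, -0.0335, -0.0003]]
[[-0.0, -0.0, 1.5], [-0.0457, -0.0323, -0.0003]]
[[-0.0, -0.0, 1.5], [-0.0465, -0.0311, -0.0003]]
[[-0.0, -0.0, 1.5], [-0.0473, -0.0299, -0.0003]]
[[-0.0, -0.0, 1.5], [-0.0481, -0.0286, -0.0003]]
[[-0.0, -0.0, 1.5], [-0.0488, -0.0273, -0.0003]]
[[-0.0, -0.0, 1.5], [-0.0496, -0.026, -0.0003]]
[[-0.0, -0.0, 1.5], [-0.0502, -0.0247, -0.0003]]
[[-0.0, -0.0, 1.5], [-0.0509, -0.0233, -0.0003]]
9
[[0.0, 0.0, -0.0], [-0.0206, -0.0499, -0.0]]
[[0.0, 0.0, -0.0], [-0.0206, -0.0499, -0.0]]
[[0.0, 0.0, -0.0], [-0.0206, -0.0499, -0.0]]
[[0.0, 0.0, -0.0], [-0.0206, -0.0499, -0.0]]
[[0.0, 0.0, -0.0], [-0.0206, -0.0499, -0.0]]
[[0.0, 0.0, -0.0], [-0.0206, -0.0499, -0.0]]
[[0.0, 0.0, -0.0], [-0.0206, -0.0499, -0.0]]
[[0.0, 0.0, -0.0], [-0.0206, -0.0499, -0.0]]
[[0.0, 0.0, -0.0], [-0.0206, -0.0499, -0.0]]
```

send_rows(targets=[[[0,0,1.5],[-0.045,-0.0335,0],1],[[0,0,1.5],[-0.046,-0.032,0],1],[[0,0,1.5],[-0.0465,-0.031,0],1],[[0,0,1.5],[-0.047,-0.03,0],1],[[0,0,1.5],[-0.048,-0.0285,0],1]])

```text
t: 1.38
tool_pos: [0.3192, 0.3697, 0.2479]
tcp_rot: [3.137, 0.001, 2.787]
force: [1.3, 0.2, -0.6]
opening: 0.0877
```

send_rows(targets=[[[0,0,1.5],[-0.049,-0.027,0],1],[[0,0,1.5],[-0.0495,-0.026,0],1],[[0,0,1.5],[-0.05,-0.025,0],1],[[0,0,1.5],[-0.051,-0.023,0],1],[[0,0,0],[-0.0206,-0.05,0],1]])

```text
t: 2.0
tool_pos: [0.4688, 0.1384, 0.2491]
tcp_rot: [3.132, 0.005, 2.678]
force: [0.3, -1.0, 0.8]
opening: 0.0878
```

send_rows(targets=[[[0,0,0],[-0.0206,-0.05,0],1],[[0,0,0],[-0.0206,-0.05,0],1],[[0,0,0],[-0.0206,-0.05,0],1],[[0,0,0],[-0.0206,-0.05,0],1],[[0,0,0],[-0.0206,-0.05,0],1]])

```text
t: 2.62
tool_pos: [0.4493, -0.1403, 0.2484]
tcp_rot: [3.131, 0.01, 2.679]
force: [1.3, 0.7, 0.7]
opening: 0.0879
```

send_rows(targets=[[[0.3,0,0],[-0.016,-0.055,0],1],[[0.3,0.3,0],[-0.016,-0.055,0],1],[[0,0.3,0],[-0.016,-0.035,0],1],[[0,0,0],[0,0,0],1]])

```text
t: 3.12
tool_pos: [0.4263, -0.3009, 0.2489]
tcp_rot: [-3.14, 0.003, 2.673]
force: [-0.1, 1.6, 0.6]
opening: 0.0877
```

```bash
python3 - <<'E'
from fit import *
im,C=snap('wrist','w1.png'); print(read_state()['tool_pos'],read_state()['tcp_rot'])
for d in landmark_of('wrist','orange_block'):
    px=np.array(d['centre'])*[640,480]; print(round(d['p'],2),px,toz(px,0,C)[:2],toz(px,.038,C)[:2])
E
```

```text
[ 0.4261 -0.2993  0.2488] [-3.1412  0.0019  2.6743]
0.93 [232.     81.888] [ 0.2596 -0.3267] [ 0.2693 -0.3207]
0.78 [342.912 207.024] [ 0.4299 -0.2821] [ 0.4229 -0.2805]
0.62 [243.904 400.512] [ 0.6087 -0.5196] [ 0.584  -0.4946]
```

View pics/w1.png

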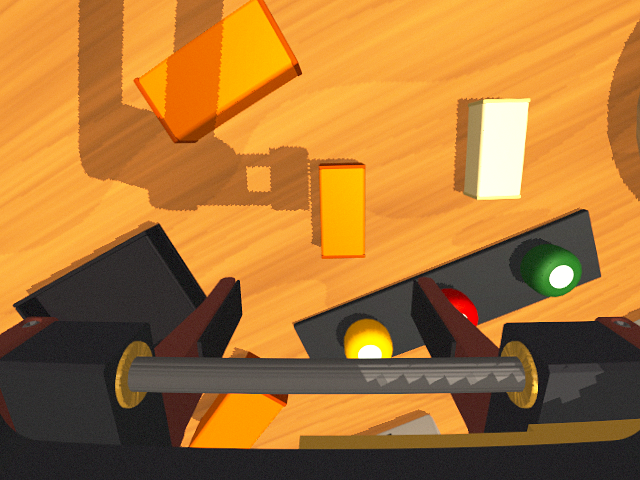

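The target block's top face spans roughly (320,165), (365,166), (365,256) and (322,257). It lines up with the jaws and looks no bigger than the cream block.

```bash
python3 - <<'E'
from fit import *
T=np.eye(4); s=read_state(); C=cam('wrist')
c=np.array([toz(p,.038,C)[:2] for p in ((320,165),(365,166),(365,256),(322,257))])
print(c,c.mean(0),np.linalg.norm(np.diff(c,axis=0),axis=1)); e=(c[0]+c[1]-c[2]-c[3]); print(np.arctan2(e[1],e[0]))
# silhouette fit
im=cv2.imread('pics/w1.png')[:,:,::-1]; h,sa,v=cv2.split(cv2.cvtColor(im,cv2.COLOR_RGB2HSV))
m=near((sa>225)&(h<22)&(v>100),(343,210)); print(m.sum(),np.argwhere(m).min(0),np.argwhere(m).max(0))
f=lambda p:iou([m],[C],box(*p,.096,.046,.038))
x0=np.array([.424,-.281,-.465]); r=minimize(f,x0,method='Nelder-Mead',options=dict(initial_simplex=x0+np.vstack([np.zeros(3),np.diag([.01,.01,.1])]))); print(r.x,r.fun)
E
python3 plan.py "[(.425,-.281,.10,2.676),(.425,-.281,.03,2.676)]"
```

```text
[[ 0.3744 -0.2789]
 [ 0.3952 -0.2396]
 [ 0.48   -0.2791]
 [ 0.4605 -0.3203]] [ 0.4275 -0.2795] [0.0444 0.0935 0.0456]
2.6993553671706505
2814 [163 319] [258 365]
[ 0.4277 -0.2808 -0.4373] -0.6507128477096558
now [ 0.426  -0.2979  0.2486] [3.141e+00 1.000e-03 2.676e+00] f [-0.1  0.7 -0.1] op 0.088 t 3.225
3
[[0.0, 0.0, -0.0], [0.0029, 0.0049, 0.0495]]
[[0.0, 0.0, -0.0], [0.0029, 0.0049, 0.0495]]
[[0.0, 0.0, -0.0], [0.0028, 0.0049, 0.0495]]
2
[[-0.0, -0.0, 0.0], [-0.0, 0.0, 0.035]]
[[-0.0, -0.0, 0.0], [-0.0, 0.0, 0.035]]
```

send_rows(targets=[[[0,0,-0.7],[0.0035,0.0085,0.05],1],[[0,0,-0.7],[0.0035,0.0085,0.05],1],[[0,0,0],[0,0,0.05],1],[[0,0,0],[0,0,0],1]])

```text
t: 3.72
tool_pos: [0.4293, -0.2741, 0.0975]
tcp_rot: [3.141, 0.005, 2.706]
force: [0.3, -0.3, 0.6]
opening: 0.0876
```

```bash
python3 plan.py "[(.4275,-.280,.031,2.70)]"
```

```text
now [ 0.4293 -0.2741  0.0975] [3.141 0.005 2.706] f [ 0.3 -0.3  0.6] op 0.0876 t 3.725
2
[[0.0, 0.1, 0.2], [-0.0003, -0.0031, 0.0332]]
[[0.0, 0.1, 0.2], [-0.0004, -0.0031, 0.0332]]
```

send_rows(targets=[[[0,0.2,0.2],[0,-0.005,0.025],1],[[0,0.1,0],[0,-0.001,0.025],1],[[0,0,0],[0,0,0.016],1],[[0,0,0],[0,0,0],1]])

```text
t: 4.22
tool_pos: [0.4317, -0.2797, 0.037]
tcp_rot: [-3.14, 0.008, 2.706]
force: [-0.2, 0.3, -0.3]
opening: 0.088
```

send_rows(targets=[[[0,0.3,0],[0.004,0,0.004],1],[[0,0,0],[0,0,0.001],1],[[0,0,0],[0,0,0],-1],[[0,0,0],[0,0,0],-1],[[0,0,0],[0,0,0],-1]], force=12)

```text
t: 4.85
tool_pos: [0.4296, -0.2789, 0.0347]
tcp_rot: [-3.139, 0.007, 2.707]
force: [0.5, -0.2, -0.3]
opening: 0.0613
```

send_rows(targets=[[[0,0,0],[0,0,0],-1],[[0,0,0],[0,0,0],-1]])

```text
t: 5.1
tool_pos: [0.4297, -0.2795, 0.0348]
tcp_rot: [-3.139, 0.008, 2.707]
force: [-0.5, -1.1, -0.9]
opening: 0.0462
```

send_rows(targets=[[[0,0,0],[0,0,0],-1],[[0,0,0],[0,0,-0.02],-1],[[0,0,0],[0,0,-0.04],-1],[[0,0,0],[0,0,-0.05],-1],[[0,0,0],[0,0,-0.03],-1]])

```text
t: 5.72
tool_pos: [0.426, -0.2756, 0.1744]
tcp_rot: [3.14, -0.004, 2.706]
force: [-0.6, 0.5, -2.6]
opening: 0.046
```

```bash
python3 plan.py "[(.5145,.2437,.165,1.626)]"
```

```text
now [ 0.426  -0.2756  0.1744] [ 3.14  -0.004  2.706] f [-0.6  0.5 -2.6] op 0.046 t 5.725
10
[[-0.0, -0.0, 6.2], [0.0139, 0.0508, 0.0011]]
[[-0.0, -0.0, 6.2], [0.0193, 0.049, 0.001]]
[[-0.0, -0.0, 6.2], [0.0244, 0.0467, 0.001]]
[[-0.0, -0.0, 6.2], [0.0293, 0.0438, 0.001]]
[[-0.0, -0.0, 6.2], [0.0339, 0.0403, 0.001]]
[[-0.0, -0.0, 6.2], [0.038, 0.0364, 0.001]]
[[-0.0, -0.0, 6.2], [0.0417, 0.0321, 0.001]]
[[-0.0, -0.0, 6.2], [0.045, 0.0274, 0.001]]
[[-0.0, -0.0, 6.2], [0.0477, 0.0224, 0.001]]
[[-0.0, -0.0, 6.2], [0.0498, 0.0172, 0.001]]
```

Held (2 N of weight, 46 mm opening). Next I'll carry it over the stripe.

send_rows(targets=[[[0,0,6.2],[0.014,0.051,0],-1],[[0,0,6.2],[0.019,0.049,0],-1],[[0,0,6.2],[0.0245,0.047,0],-1],[[0,0,6.2],[0.0295,0.044,0],-1],[[0,0,6.2],[0.034,0.04,0],-1]])

```text
t: 6.35
tool_pos: [0.4743, -0.0126, 0.1764]
tcp_rot: [3.14, 0.001, 2.14]
force: [1.3, -0.2, -3.0]
opening: 0.0457
```

send_rows(targets=[[[0,0,6.2],[0.038,0.0365,0],-1],[[0,0,6.2],[0.0415,0.032,0],-1],[[0,0,6.2],[0.045,0.0275,0],-1],[[0,0,6.2],[0.0475,0.0225,0],-1],[[0,0,5],[0.035,0.013,0],-1]])

```text
t: 6.98
tool_pos: [0.522, 0.2397, 0.1739]
tcp_rot: [-3.137, 0.0, 1.604]
force: [1.1, -0.3, -2.2]
opening: 0.0458
```

send_rows(targets=[[[0,0,0],[0,0,0],-1],[[0,0,0],[0,0,0],-1]])

```text
t: 7.22
tool_pos: [0.5208, 0.2419, 0.1725]
tcp_rot: [-3.135, 0.0, 1.608]
force: [-0.2, -0.5, -3.4]
opening: 0.0461
```

```bash
python3 plan.py "[(.5145,.2437,.10,1.626)]"
python3 - <<'E'
from fit import *
np.set_printoptions(precision=4,suppress=True)
im,C=snap('wrist','w2.png')
for q,z in [('stripe',.04),('spot',.04),('orange_block',None)]:
    for d in landmark_of('wrist',q):
        px=np.array(d['centre'])*[640,480]; print(q,round(d['p'],2),px,toz(px,.04 if z else read_state()['tool_pos'][2]-.035,C)[:2])
h,s,v=cv2.split(cv2.cvtColor(im,cv2.COLOR_RGB2HSV)); g=(h>55)&(h<90)&(s>120)&(v>40)
n,l,st,c=cv2.connectedComponentsWithStats(g.astype(np.uint8))
for i in range(1,n):
    if st[i,4]>200: print(st[i],c[i],toz(c[i],.04,C)[:2])
E
```

```text
now [0.5208 0.2419 0.1725] [-3.135  0.     1.608] f [-0.2 -0.5 -3.4] op 0.0461 t 7.225
2
[[-0.2, 0.0, -0.5], [0.001, -0.0029, 0.0363]]
[[-0.2, 0.0, -0.5], [0.001, -0.003, 0.0363]]
spot 0.58 [265.6   382.416] [0.4686 0.1019]
[ 285  173   65   29 1821] [317.8775 187.1741] [0.512  0.2844]
[256 394  23  16 322] [267.7609 401.3199] [0.4703 0.0802]
```

View pics/w2.png

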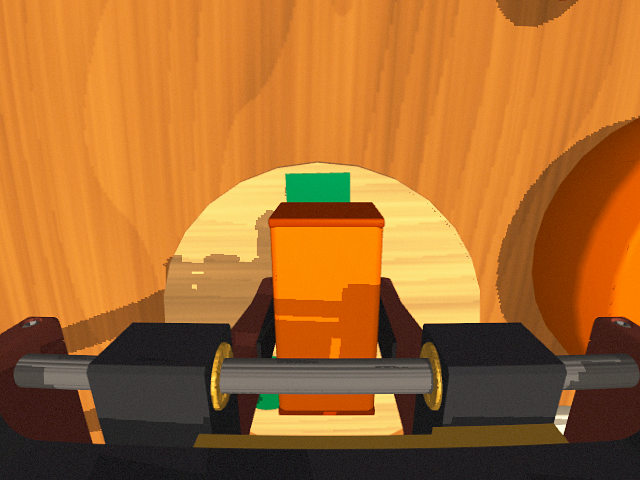

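The block is held square. Its top face spans about (272,226), (382,226), (374,411) and (280,411). The stripe's outer edge shows at (286,174) to (350,173).

```bash
python3 - <<'E'
from fit import *
s=read_state(); C=cam('wrist'); z=s['tool_pos'][2]+.0033; T=T_tool()
c=np.array([toz(p,z,C) for p in ((272,224),(382,224),(374,411),(280,411))]); print('block',c.mean(0),np.linalg.norm(np.diff(c,axis=0),axis=1))
print('block in tool',T[:3,:3].T@(c.mean(0)-T[:3,3]))
e=c[0]+c[1]-c[2]-c[3]; print('yaw',np.arctan2(e[1],e[0]))
a,b=[toz(p,.04,C)[:2] for p in((285.5,173.5),(350,173))]; m=(a+b)/2; d=a-b; yaw=np.arctan2(d[1],d[0])-np.pi/2; print(a,b,np.linalg.norm(d),yaw)
print('stripe',m-.052*np.array([np.cos(1.626),np.sin(1.626)]))
E
```

```text
block [0.5221 0.2407 0.1764] [0.0437 0.0913 0.0448]
block in tool [-0.0005  0.0005 -0.0033]
yaw 1.606021294939789
[0.4877 0.2933] [0.5373 0.2954] 0.04973320209665467 -4.670216043804664
stripe [0.5154 0.2425]
```

send_rows(targets=[[[-0.3,0,-0.5],[0.001,-0.004,0.03],-1],[[0,0,-0.5],[0,-0.002,0.03],-1],[[0,0,0],[0,0,0.02],-1],[[0,0,0],[0,0,0],-1],[[0,0,0],[0,0,0],-1]])

```text
t: 8.05
tool_pos: [0.5171, 0.2383, 0.0935]
tcp_rot: [3.138, -0.001, 1.618]
force: [0.5, -0.3, -1.7]
opening: 0.046
```

```bash
python3 plan.py "[(.515,.243,.0765,1.626)]"
```

```text
now [0.5171 0.2383 0.0935] [ 3.138e+00 -1.000e-03  1.618e+00] f [ 0.5 -0.3 -1.7] op 0.046 t 8.05
1
[[0.2, -0.0, -0.4], [0.0048, -0.0019, 0.017]]
```

send_rows(targets=[[[0.2,0,-0.4],[0.005,-0.002,0.005],-1],[[0,0,0],[0,0,0.004],-1],[[0,0,0],[0,0,0.003],-1],[[0,0,0],[0,0,0],-1],[[0,0,0],[0,0,0],-1]])

```text
t: 8.68
tool_pos: [0.5164, 0.244, 0.0831]
tcp_rot: [3.138, -0.002, 1.626]
force: [-0.5, 0.1, -2.6]
opening: 0.0461
```

send_rows(targets=[[[0,0,0],[0,-0.001,0.003],-1],[[0,0,0],[0,0,0.003],-1],[[0,0,0],[0,0,0],-1],[[0,0,0],[0,0,0],-1]])

```text
t: 9.18
tool_pos: [0.5153, 0.2439, 0.0766]
tcp_rot: [3.138, -0.002, 1.626]
force: [-1.2, -0.2, -2.5]
opening: 0.0457
```

send_rows(targets=[[[0,0,0],[0,0,0.0015],-1],[[0,0,0],[0,0,0],-1],[[0,0,0],[0,0,0],-1]])

```text
t: 9.55
tool_pos: [0.5155, 0.244, 0.0752]
tcp_rot: [3.137, -0.002, 1.626]
force: [-0.3, -0.2, -2.6]
opening: 0.0455
```

send_rows(targets=[[[0,0,0],[0,0,0.001],-1],[[0,0,0],[0,0,0],-1]])

```text
t: 9.8
tool_pos: [0.5157, 0.2442, 0.0749]
tcp_rot: [3.137, -0.002, 1.625]
force: [0.3, 0.5, -2.5]
opening: 0.0459
```

send_rows(targets=[[[0,0,0],[0,0,0.001],-1],[[0,0,0],[0,0,0],-1]])

```text
t: 10.05
tool_pos: [0.516, 0.2442, 0.0749]
tcp_rot: [3.136, -0.003, 1.625]
force: [-0.7, 0.1, -2.2]
opening: 0.0459
```

send_rows(targets=[[[0,0,0],[0,0,0.002],-1],[[0,0,0],[0,0,0],-1],[[0,0,0],[0,0,0],-1]])

```text
t: 10.42
tool_pos: [0.5172, 0.2444, 0.0744]
tcp_rot: [3.134, -0.003, 1.625]
force: [-0.9, 0.1, -0.9]
opening: 0.0458
```

Contact: the unsupported weight fell to 0.9 N. I'll release gently.

send_rows(targets=[[[0,0,0],[0,0,0],0.08],[[0,0,0],[0,0,0],0.12],[[0,0,0],[0,0,0],0.2],[[0,0,0],[0,0,0],0.4],[[0,0,0],[0,0,0],0.5]])

```text
t: 11.05
tool_pos: [0.5174, 0.2445, 0.074]
tcp_rot: [3.133, -0.003, 1.625]
force: [-0.1, -0.1, 0.3]
opening: 0.0647
```

```bash
python3 - <<'E'
from fit import *
im,C=snap('wrist','w3.png'); s=read_state(); print(s['tool_pos'],s['tcp_rot'],s['opening'],s['force'])
E
```

```text
[0.5174 0.2445 0.074 ] [ 3.1334 -0.003   1.6253] 0.06551803595605121 [-0.0361  1.165   1.0021]
```

View pics/w3.png

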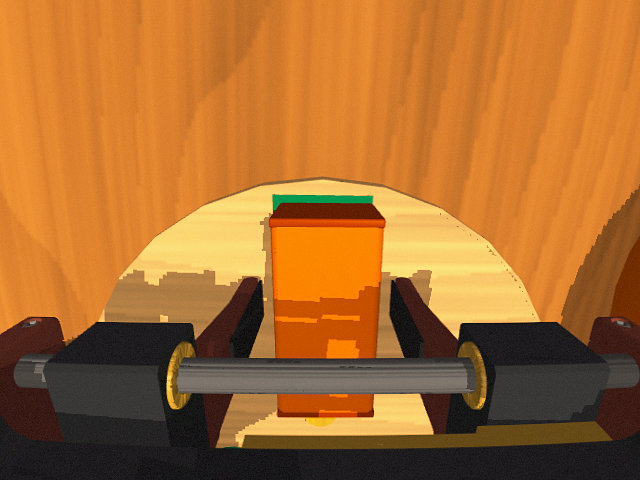

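The block stands on the stripe, which shows evenly at its outer end (273–372, row 200). Both fingers are clear. I'll lift and go to the red cheese.

send_rows(targets=[[[0,0,0],[0,0,-0.01],0.6],[[0,0,0],[0,0,-0.03],0.6],[[0,0,0],[0,0,-0.05],0.6],[[0,0,0],[0,0,-0.06],1]])

```text
t: 11.6
tool_pos: [0.5131, 0.2429, 0.2248]
tcp_rot: [-3.14, -0.0, 1.625]
force: [1.3, 1.3, -0.2]
opening: 0.0774
```

```bash
python3 plan.py "[(.59,-.27,.22,1.571)]"
```

```text
now [0.5131 0.2429 0.2248] [-3.14  -0.     1.625] f [ 1.3  1.3 -0.2] op 0.0774 t 11.6
9
[[-0.0, -0.0, 0.3], [-0.0574, 0.0054, 0.0005]]
[[-0.0, -0.0, 0.3], [-0.0573, 0.0058, 0.0005]]
[[-0.0, -0.0, 0.3], [-0.0573, 0.0061, 0.0005]]
[[-0.0, -0.0, 0.3], [-0.0573, 0.0065, 0.0005]]
[[-0.0, -0.0, 0.3], [-0.0572, 0.0068, 0.0005]]
[[-0.0, -0.0, 0.3], [-0.0572, 0.0072, 0.0005]]
[[-0.0, -0.0, 0.3], [-0.0571, 0.0075, 0.0005]]
[[-0.0, -0.0, 0.3], [-0.0571, 0.0078, 0.0005]]
[[-0.0, -0.0, 0.3], [-0.057, 0.0082, 0.0005]]
```

send_rows(targets=[[[0,0,0.3],[-0.0575,0.0055,0],1],[[0,0,0.3],[-0.0575,0.006,0],1],[[0,0,0.3],[-0.0575,0.006,0],1],[[0,0,0.3],[-0.0575,0.0065,0],1],[[0,0,0.3],[-0.0575,0.007,0],1]])

```text
t: 12.22
tool_pos: [0.5631, -0.0454, 0.236]
tcp_rot: [3.124, -0.003, 1.607]
force: [0.1, 0.3, 0.1]
opening: 0.0877
```

send_rows(targets=[[[0,0,0.3],[-0.0575,0.007,0],1],[[0,0,0.3],[-0.057,0.0075,0],1],[[0,0,0.3],[-0.057,0.008,0],1],[[0,0,0.3],[-0.045,0.008,0],1],[[0,0,0],[0,0,0],1]])

```text
t: 12.85
tool_pos: [0.6003, -0.2731, 0.2402]
tcp_rot: [3.118, -0.001, 1.58]
force: [-1.5, -0.1, -0.5]
opening: 0.0875
```

```bash
python3 - <<'E'
from fit import *
im,C=snap('wrist','w4.png'); s=read_state(); print(s['tool_pos'],s['tcp_rot'])
for d in landmark_of('wrist','red_cheese'):
    px=np.array(d['centre'])*[640,480]; print(round(d['p'],2),px,toz(px,.01,C)[:2])
E
```

```text
[ 0.5999 -0.2711  0.2401] [ 3.119  -0.0021  1.5813]
0.6 [312.704 172.176] [ 0.5911 -0.2267]
```

View pics/w4.png

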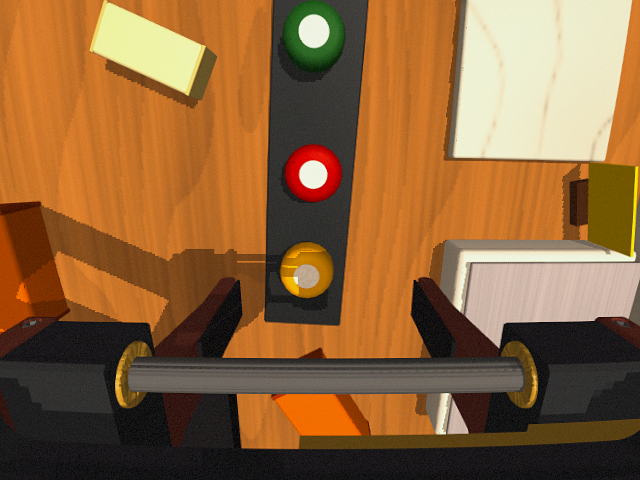

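The red cheese is at (313,174) with clear space on both sides across the slate. Yellow is at (306,270) and green at (314,35).

```bash
python3 - <<'E'
from fit import *
C=cam('wrist'); im=cv2.imread('pics/w4.png')[:,:,::-1]
h,s,v=cv2.split(cv2.cvtColor(im,cv2.COLOR_RGB2HSV)); m=near((((h<5)|(h>172))&(s>180)),(313,173)); m=cv2.morphologyEx(m.astype(np.uint8),cv2.MORPH_CLOSE,np.ones((35,35)))
print(m.sum(),toz((313,174.5),.05,C))
f=lambda p:iou([m],[C],disc(p[0],p[1],.028,.04,.01)); r=minimize(f,[.591,-.226],method='Nelder-Mead',options=dict(initial_simplex=[[.591,-.226],[.6,-.226],[.591,-.216]])); print(r.x,r.fun)
E
python3 plan.py "[(.592,-.226,.10,1.571)]"
```

```text
2620 [ 0.591  -0.2218  0.05  ]
[ 0.5909 -0.2214] -0.9588890671730042
now [ 0.5996 -0.2696  0.24  ] [ 3.120e+00 -3.000e-03  1.583e+00] f [ 0.1  0.4 -0.4] op 0.0878 t 12.95
3
[[0.4, -0.1, 0.2], [0.0144, -0.0034, 0.0466]]
[[0.4, -0.1, 0.2], [0.0145, -0.0031, 0.0466]]
[[0.4, -0.1, 0.2], [0.0145, -0.0028, 0.0467]]
```

send_rows(targets=[[[0.4,0,0.2],[0.0155,-0.003,0.045],1],[[0.4,0,0.2],[0.0155,-0.003,0.045],1],[[0.4,0,0.2],[0.0155,-0.003,0.045],1],[[0,0,0],[0,0,0],1],[[0,0,0],[0,0,0],1]])

```text
t: 13.58
tool_pos: [0.5932, -0.2151, 0.107]
tcp_rot: [3.137, -0.002, 1.579]
force: [-0.1, -0.2, 0.3]
opening: 0.0877
```

```bash
python3 plan.py "[(.591,-.223,.039,1.571)]"
```

```text
now [ 0.5932 -0.2151  0.107 ] [ 3.137e+00 -2.000e-03  1.579e+00] f [-0.1 -0.2  0.3] op 0.0877 t 13.575
2
[[0.1, -0.1, 0.2], [-0.004, -0.0013, 0.034]]
[[0.1, -0.1, 0.2], [-0.004, -0.0012, 0.034]]
```

send_rows(targets=[[[0.2,0,0.3],[-0.008,-0.0025,0.01],1],[[0,0,0],[0,0,0.025],1],[[0,0,0],[0,0,0.02],1],[[0,0,0],[0,0,0],1],[[0,0,0],[0,0,0],1]])

```text
t: 14.2
tool_pos: [0.5965, -0.2299, 0.0584]
tcp_rot: [3.127, 0.006, 1.571]
force: [0.4, -0.6, 0.7]
opening: 0.0879
```

send_rows(targets=[[[0.7,0.3,0],[0.007,-0.0055,0.005],1],[[0,0,0],[0,0,0.007],1],[[0,0,0],[0,0,0.005],1],[[0,0,0],[0,0,0],1],[[0,0,0],[0,0,0],1]])

```text
t: 14.82
tool_pos: [0.5919, -0.2231, 0.0422]
tcp_rot: [3.137, 0.002, 1.571]
force: [-0.1, 0.9, -0.0]
opening: 0.0875
```

send_rows(targets=[[[0,0,0],[0,-0.001,0.003],1],[[0,0,0],[0,0,0],-1],[[0,0,0],[0,0,0],-1],[[0,0,0],[0,0,0],-1],[[0,0,0],[0,0,0],-1]], force=10)

```text
t: 15.45
tool_pos: [0.5911, -0.2233, 0.0392]
tcp_rot: [3.137, 0.002, 1.571]
force: [0.3, 1.3, -0.9]
opening: 0.0558
```

send_rows(targets=[[[0,0,0],[0,0,0],-1],[[0,0,0],[0,0,0],-1]])

```text
t: 15.7
tool_pos: [0.5911, -0.2233, 0.0392]
tcp_rot: [3.137, 0.002, 1.571]
force: [-0.3, 0.9, -0.9]
opening: 0.0559
```

send_rows(targets=[[[0,0,0],[0,0,-0.015],-1],[[0,0,0],[0,0,-0.035],-1],[[0,0,0],[0,0,-0.045],-1],[[0,0,0],[0,0,-0.025],-1],[[0,0,0],[0,0,0],-1]])

```text
t: 16.32
tool_pos: [0.5902, -0.2229, 0.1656]
tcp_rot: [3.137, 0.002, 1.571]
force: [0.1, -0.4, -2.2]
opening: 0.0562
```

```bash
python3 plan.py "[(.468,.102,.16,1.571)]"; python3 - <<'E'
from fit import *
ims={}
for n,ps in (('scene',((485,249),(417,238))),('side',((222,168),(245,199)))):
    im,C=snap(n,n+'1.png'); g=masks(im)['green']
    m=near(g,ps[1]); ys,xs=np.nonzero(m); w=np.array([toz((u,v),.04,C)[:2] for u,v in zip(xs,ys)]); print(n,m.sum(),w.mean(0))
E
```

```text
now [ 0.5902 -0.2229  0.1656] [3.137e+00 2.000e-03 1.571e+00] f [ 0.1 -0.4 -2.2] op 0.0562 t 16.325
6
[[0.0, 0.0, 0.0], [0.0542, -0.0204, 0.0007]]
[[0.0, 0.0, 0.0], [0.0542, -0.0204, 0.0008]]
[[0.0, 0.0, 0.0], [0.0542, -0.0204, 0.0008]]
[[0.0, 0.0, 0.0], [0.0542, -0.0204, 0.0008]]
[[0.0, 0.0, 0.0], [0.0542, -0.0204, 0.0009]]
[[0.0, 0.0, 0.0], [0.0542, -0.0204, 0.0009]]
scene 422 [0.4668 0.102 ]
side 291 [0.468  0.1047]
```

The turntable hasn't turned: the spot is still at about (0.4675,0.103).

send_rows(targets=[[[0,0,0],[0.054,-0.0205,0],-1],[[0,0,0],[0.054,-0.0205,0],-1],[[0,0,0],[0.054,-0.0205,0],-1],[[0,0,0],[0.054,-0.0205,0],-1],[[0,0,0],[0.054,-0.0205,0],-1]])

```text
t: 17.05
tool_pos: [0.4812, 0.0518, 0.1557]
tcp_rot: [-3.134, -0.001, 1.564]
force: [0.6, 0.7, -1.2]
opening: 0.0557
```

send_rows(targets=[[[0,0,0],[0.035,-0.013,0],-1],[[0,0,0],[0,0,0],-1],[[0,0,0],[0,0,0],-1]])

```text
t: 17.42
tool_pos: [0.4626, 0.0906, 0.1522]
tcp_rot: [-3.124, -0.001, 1.569]
force: [0.4, -0.5, -1.3]
opening: 0.0559
```

```bash
python3 plan.py "[(.4675,.103,.10,1.571)]"; python3 - <<'E'
from fit import *
im,C=snap('wrist','w5.png')
E
```

```text
now [0.4626 0.0906 0.1522] [-3.124e+00 -1.000e-03  1.569e+00] f [ 0.4 -0.5 -1.3] op 0.0559 t 17.425
1
[[-1.0, -0.1, -0.1], [0.0124, 0.0058, 0.0521]]
```

View pics/w5.png

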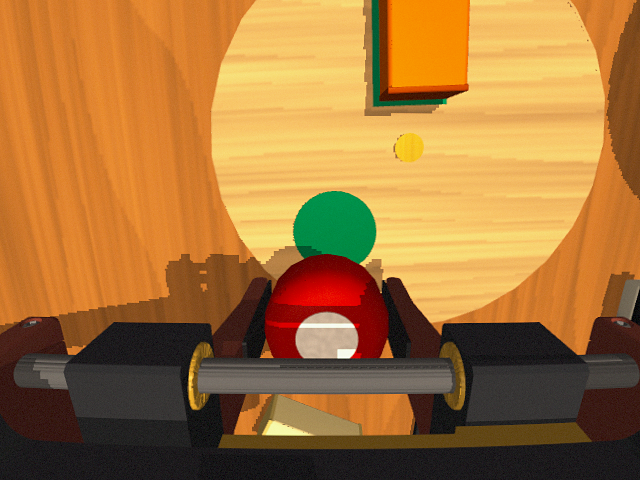

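The spot is at about (334,231). The red cheese's label is at (327,339), and the block sits on the stripe at the top.

```bash
python3 - <<'E'
from fit import *
C=cam('wrist'); T=T_tool(); print('spot',toz((334.5,231),.04,C)); w=toz((327,340),T[2,3]+.0108,C); print('cheese in tool',T[:3,:3].T@(w-T[:3,3]))
E
```

```text
spot [0.4668 0.1034 0.04  ]
cheese in tool [-0.0026  0.0005 -0.0108]
```

send_rows(targets=[[[-0.5,0,0],[0.007,0.003,0.01],-1],[[-0.5,0,0],[0.006,0.002,0.02],-1],[[0,0,0],[0,0,0.025],-1],[[0,0,0],[0,0,0],-1],[[0,0,0],[0,0,0],-1]])

```text
t: 18.1
tool_pos: [0.4705, 0.101, 0.094]
tcp_rot: [3.139, -0.001, 1.561]
force: [0.1, 0.4, -0.8]
opening: 0.0558
```

```bash
python3 plan.py "[(.467,.104,.078,1.571)]"
```

```text
now [0.4705 0.101  0.094 ] [ 3.139e+00 -1.000e-03  1.561e+00] f [ 0.1  0.4 -0.8] op 0.0558 t 18.1
1
[[0.2, -0.1, -0.6], [0.0029, -0.0036, 0.016]]
```

send_rows(targets=[[[0,0,0],[0.003,-0.0035,0.005],-1],[[0,0,0],[0,0,0.005],-1],[[0,0,0],[0,0,0.003],-1],[[0,0,0],[0,0,0],-1],[[0,0,0],[0,0,0],-1]])

```text
t: 18.73
tool_pos: [0.4684, 0.1042, 0.0819]
tcp_rot: [3.135, -0.002, 1.561]
force: [-0.0, -0.6, -1.2]
opening: 0.0559
```

send_rows(targets=[[[0,0,0],[0,0,0.003],-1],[[0,0,0],[0,0,0.003],-1],[[0,0,0],[0,0,0],-1],[[0,0,0],[0,0,0],-1]])

```text
t: 19.23
tool_pos: [0.4686, 0.1042, 0.0756]
tcp_rot: [3.135, -0.002, 1.561]
force: [0.5, -0.2, -1.3]
opening: 0.0558
```

send_rows(targets=[[[0,0,0],[0,-0.001,0.003],-1],[[0,0,0],[0,0,0.002],-1],[[0,0,0],[0,0,0],-1],[[0,0,0],[0,0,0],-1]])

```text
t: 19.73
tool_pos: [0.4676, 0.1042, 0.0702]
tcp_rot: [3.135, -0.002, 1.561]
force: [0.1, -0.0, -1.5]
opening: 0.056
```

send_rows(targets=[[[0,0,0],[0,0,0.0015],-1],[[0,0,0],[0,0,0],-1],[[0,0,0],[0,0,0],-1]])

```text
t: 20.1
tool_pos: [0.4679, 0.1042, 0.0691]
tcp_rot: [3.134, -0.002, 1.561]
force: [-0.4, 1.4, -0.6]
opening: 0.0561
```

send_rows(targets=[[[0,0,0],[0,0,0],0.3],[[0,0,0],[0,0,0],0.35],[[0,0,0],[0,0,0],0.45],[[0,0,0],[0,0,0],0.6],[[0,0,0],[0,0,0],0.8]])

```text
t: 20.72
tool_pos: [0.4682, 0.1043, 0.0692]
tcp_rot: [3.133, -0.002, 1.561]
force: [-0.1, -0.7, -0.6]
opening: 0.0769
```

```bash
python3 plan.py "[]"; python3 - <<'E'
from fit import *
snap('wrist','w6.png')
E
```

```text
now [0.4682 0.1043 0.0692] [ 3.133e+00 -2.000e-03  1.561e+00] f [-0.1 -0.7 -0.6] op 0.0769 t 20.725
```

View pics/w6.png

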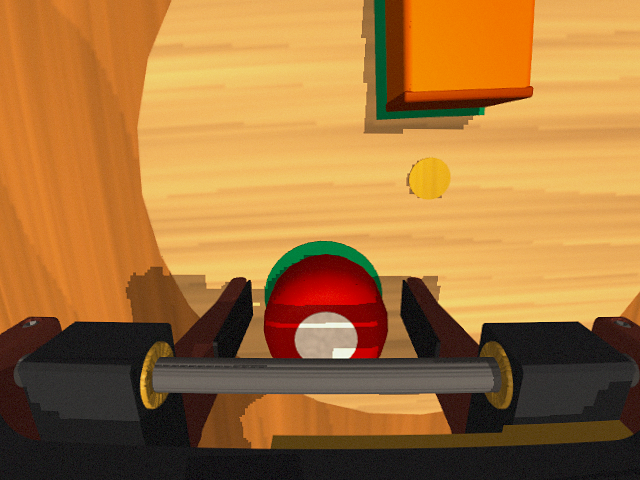

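The red cheese stands on the spot at (326,315), and both fingers are clear. I'll lift straight up, back away and check.

send_rows(targets=[[[0,0,0],[0,0,-0.01],0.9],[[0,0,0],[0,0,-0.03],0.9],[[0,0,0],[0,0,-0.05],0.9],[[0,0,0],[0,0,-0.06],0.9],[[0,0,0],[-0.05,0,-0.03],0.9]])

```text
t: 21.4
tool_pos: [0.4648, 0.0551, 0.2547]
tcp_rot: [3.138, -0.002, 1.565]
force: [0.6, -1.3, 0.3]
opening: 0.0834
```

send_rows(targets=[[[0,0,0],[-0.05,0,-0.02],0.9],[[0,0,0],[0,0,0],0.9],[[0,0,0],[0,0,0],0.9]])

```text
t: 21.78
tool_pos: [0.4655, 0.002, 0.2801]
tcp_rot: [3.129, -0.0, 1.562]
force: [0.1, 0.1, 0.4]
opening: 0.0831
```

```bash
python3 - <<'E'
from fit import *
im,C=snap('wrist','w7.png'); s=read_state(); print(s['tool_pos'],s['t'])
h,sa,v=cv2.split(cv2.cvtColor(im,cv2.COLOR_RGB2HSV))
for q,z in [('orange_block',.04),('red_cheese',.04),('stripe',.04),('spot',.04)]:
    for d in landmark_of('wrist',q)[:2]:
        px=np.array(d['centre'])*[640,480]; print(q,round(d['p'],2),px,toz(px,z,C)[:2])
side,Cs=snap('side','side2.png'); sc,Cc=snap('scene','scene2.png')
for I,CC,p in((side,Cs,(245,195)),(sc,Cc,(417,232))):
    m=near(masks(I)['red'],p).astype(np.uint8); m=cv2.morphologyEx(m,cv2.MORPH_CLOSE,np.ones((15,15)))
    f=lambda p:iou([m],[CC],disc(p[0],p[1],.028,.04,.04)); r=minimize(f,[.468,.103],method='Nelder-Mead',options=dict(initial_simplex=[[.468,.103],[.475,.103],[.468,.11]])); print('red',m.sum(),r.x,r.fun)
cv2.imwrite('pics/fin.png',np.vstack([im,cv2.resize(np.hstack([side[100:280,100:340],sc[150:330,360:600]]),(640,240))])[:,:,::-1][::1])
E
```

```text
[0.4656 0.0021 0.2801] 21.825
orange_block 0.68 [189.312 425.088] [ 0.2781 -0.2901]
red_cheese 0.96 [327.808 118.992] [0.471  0.1019]
red 423 [0.4695 0.1045] -0.8824833631515503
red 502 [0.4677 0.1016] -0.8319867253303528
```

```bash
python3 -c "
import cv2;a=cv2.imread('pics/fin.png');cv2.imwrite('pics/fin2.png',cv2.resize(a,(533,600)))"
```

```text
(no output)
```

View pics/fin2.png

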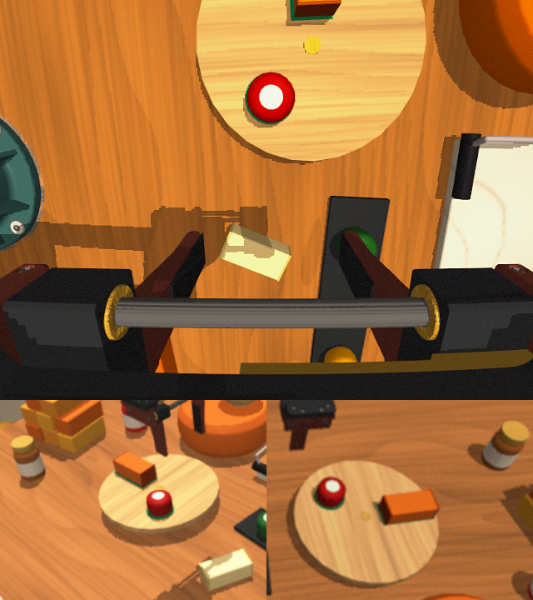

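```bash
python3 -c "
from station import finish_job; print(finish_job())"
```

```text
the job is handed in; nothing more can be done
None
```

I placed the 96 mm orange block on the green stripe and the red baby cheese on the round spot, let go of both, and handed the job in at about 22 s of the 64 s allowed. The system gives no verdict, so the result rests on these checks:

- **Right block:** the jaws closed to 46 mm on it and its top face measured about 94 × 45 mm. The two other orange blocks fitted about 1.3 times larger.
- **Orange block:** I released it about 2 mm from the measured middle of the stripe, with the tool's yaw within about 1° of the stripe. The last camera pictures show it lying flat on the stripe, but the detector did not find it in the last wrist picture. Its final position therefore comes from the tool pose at release and the pictures, not a separate measurement.
- **Red cheese:** the three cameras put it at x 0.468–0.471 and y 0.102–0.105 m. That is about 1–4 mm from the spot, measured at (0.467, 0.103). It stands upright in the pictures.
- **Turntable:** the spot was in the same place, within about 1 mm, after the block was set down. After the cheese was set down I judged this only from the pictures, which show no visible turn.
- **Arm:** it was clear of everything when I handed in.

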